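# Draw plugs from the dispenser and set them on the scale

### The job

Draw off the five brass blanking plugs for a count by weight: pick up the empty grounds container, hold it up off the worktop under the low end of the chute, and push the dispenser's bumper back with the container so that the gate drops and all five plugs slide into it. Then take it away so that the gate springs shut, and gently stand the container with the plugs in the middle of the scale's pan and let go. No plug may fall on the worktop, and the things lying about stay where they are.

Things in the scene. Friction and masses are not known exactly. Their poses are not given: they have to be found in the camera images.
- container: empty open-topped grounds container, light plastic tub with dark rim and foot; 119 mm long, 68-70 mm wide, 68 mm high, upright sides, 0.19 kg. Origin: centre of underside; x across its width, y along its length, z up. Inner floor 64 x 110 mm, 22 mm above the underside; walls 2 mm. Starts on the worktop, length roughly pointing away from the robot. Grip across its width, near either end, 30-60 N
- dispenser: fixed parts dispenser: open chute on a grey sheet-steel stand. Origin on the worktop under the stand, z up; the chute runs down along its -x (roughly towards the robot) in its plane y = 0: sloping 32 degrees, 30 mm wide inside, 36 outside (48 with the gate), top at x 0.047, z 0.28. The stand begins at x 0.003; before it, under the chute, is free air down to a base plate (from x -0.060, 7 mm high)
- chute_lip (a point): middle of the low end of the chute floor, where the plugs leave it: x -0.110, z 0.185 of the dispenser. With the gate open they shoot off forwards (dispenser -x) and fall, landing within about 70 mm of the lip
- gate (a joint): dispenser's spring gate, rad: 0 shut, 0.55 open against its stop. Rigid rocker on a pin across the chute (x -0.075, z 0.185 of the dispenser): a blade dams the lip, a bumper bar hangs below. Pushing the bumper back (dispenser +x) drops the blade; plugs pass from about 0.3, freely from 0.4. The blade comes down to z 0.160: keep a container's rim below 0.150. 2-4 N hold it open; it springs shut
- gate_bumper (a point): centre of the bumper bar, a black rubber rod 12 mm thick and 56 mm long along the dispenser's y. Gate shut: x -0.140, z 0.105 of the dispenser (30 mm nearer the robot than the lip); gate at 0.5 rad: x -0.094, z 0.084
- scale: bench scale, fixed: white housing 165 x 140 x 37 mm with display at the end towards its -x, and a round steel pan standing above it. Origin: centre of its underside, x towards its back, z up
- scale_pan (a point): centre of the top of the pan, a flat steel disc of 94 mm diameter and 4 mm thickness on a stem, top 60 mm above the worktop, 22 mm behind the scale's origin. The container is longer than the pan is wide, so it overhangs at both ends
- plug1: one of five equal brass blanking plugs (hexagon head 22 mm over the flats and 10 mm high with a 16 mm round stub, 18 mm high in all, about 30 g); they start in a row in the chute, behind the gate. Origin: its middle
- plug2: one of five equal brass blanking plugs (hexagon head 22 mm over the flats and 10 mm high with a 16 mm round stub, 18 mm high in all, about 30 g); they start in a row in the chute, behind the gate. Origin: its middle
- plug3: one of five equal brass blanking plugs (hexagon head 22 mm over the flats and 10 mm high with a 16 mm round stub, 18 mm high in all, about 30 g); they start in a row in the chute, behind the gate. Origin: its middle
- plug4: one of five equal brass blanking plugs (hexagon head 22 mm over the flats and 10 mm high with a 16 mm round stub, 18 mm high in all, about 30 g); they start in a row in the chute, behind the gate. Origin: its middle
- plug5: one of five equal brass blanking plugs (hexagon head 22 mm over the flats and 10 mm high with a 16 mm round stub, 18 mm high in all, about 30 g); they start in a row in the chute, behind the gate. Origin: its middle
- screwdriver: bystander: screwdriver, 188 mm long, lying near the robot, between container and scale; leave it alone
- hex_key: bystander: small hex key, 92 mm, lying flat; leave it alone
- brush: bystander: cleaning brush, 168 mm, lying; leave it alone
- pump: bystander: small vibration pump, 127 x 44 x 56 mm, lying; leave it alone
- valve: bystander: small solenoid valve, 46 x 48 x 58 mm, standing; leave it alone
There are look-alikes about, which are no part of the job. What is shaped like the container but blue is not meant.

How it is judged:
On the way, in this order (a step that is already met when the one before it is completed fails the run):
1. the container, held clear of the worktop, has pushed the gate open (height (world z) of container above 0.03 m and value of joint gate above 0.2 rad and contact force between container and dispenser above 0.5 N).
2. all five plugs lie in the container while it is still held up (height (world z) of container above 0.03 m and x of plug1 in the frame of container between -0.034 and 0.034 m and y of plug1 in the frame of container between -0.058 and 0.058 m and z of plug1 in the frame of container between 0.015 and 0.085 m and x of plug2 in the frame of container between -0.034 and 0.034 m and y of plug2 in the frame of container between -0.058 and 0.058 m and z of plug2 in the frame of container between 0.015 and 0.085 m and x of plug3 in the frame of container between -0.034 and 0.034 m and y of plug3 in the frame of container between -0.058 and 0.058 m and z of plug3 in the frame of container between 0.015 and 0.085 m and x of plug4 in the frame of container between -0.034 and 0.034 m and y of plug4 in the frame of container between -0.058 and 0.058 m and z of plug4 in the frame of container between 0.015 and 0.085 m and x of plug5 in the frame of container between -0.034 and 0.034 m and y of plug5 in the frame of container between -0.058 and 0.058 m and z of plug5 in the frame of container between 0.015 and 0.085 m), for 0.2 s.
At the end, for the whole second after the job is handed in: The container stands upright (within 0.06 rad), at rest and released on the scale's pan, its middle within 18 mm of the pan's middle, all five plugs inside it; the gate of the dispenser is shut again (below 0.06 rad) (horizontal distance between container and scale_pan below 0.018 m and z of container in the frame of scale_pan between -0.004 and 0.005 m and angle between container's own z axis and vertical below 0.06 rad and linear speed of container below 0.02 m/s and value of joint gate below 0.06 rad and x of plug1 in the frame of container between -0.034 and 0.034 m and y of plug1 in the frame of container between -0.058 and 0.058 m and z of plug1 in the frame of container between 0.015 and 0.085 m and x of plug2 in the frame of container between -0.034 and 0.034 m and y of plug2 in the frame of container between -0.058 and 0.058 m and z of plug2 in the frame of container between 0.015 and 0.085 m and x of plug3 in the frame of container between -0.034 and 0.034 m and y of plug3 in the frame of container between -0.058 and 0.058 m and z of plug3 in the frame of container between 0.015 and 0.085 m and x of plug4 in the frame of container between -0.034 and 0.034 m and y of plug4 in the frame of container between -0.058 and 0.058 m and z of plug4 in the frame of container between 0.015 and 0.085 m and x of plug5 in the frame of container between -0.034 and 0.034 m and y of plug5 in the frame of container between -0.058 and 0.058 m and z of plug5 in the frame of container between 0.015 and 0.085 m); the robot touches nothing.
It fails at once if the container is dropped or slammed onto the scale (faster than 0.4 m/s within 60 mm of the pan) (distance between container and scale_pan below 0.06 m and linear speed of container above 0.4 m/s).
It fails at once if a plug falls on the worktop (height (world z) of any of plug1, plug2, plug3, plug4, plug5 below 0.018 m).
It fails at once if a bystander is moved by more than 30 mm (distance of any of screwdriver, hex_key, brush, pump, valve from where it was at the start of the episode above 0.03 m).
It also fails if it takes over 56 s, if anything falls off the work surface, if the arm or the gripper's body presses on something with over 40 N, if the wrist force passes 120 N, or if a joint passes its speed limit or range.

### The arm

A 7-joint arm with a two-finger parallel gripper is mounted at the origin on a cart in front of the work surface, level with it; the furniture and walls round the work are solid. World frame = base frame: x ahead of the robot, y to its left, z up, the work surface at z = 0. Lengths are in m, angles in rad, forces in N, time in s.
With the tool pointing down it reaches from about 0.425 to 0.975 m from the base axis. Payload 16.7 kg.
Tool frame: the origin (TCP) lies on the centre line of the jaws, within the pads' length; the fingertips stand 11 mm ahead of it and the grasp point (between the pads) lies 8 mm behind it; z points along the fingers, y is the line along which they close (so a half turn about z gives the same grasp; the last joint's range is limited). The gripper opens to 85 mm and grips with 20 to 120 N. Pads are 22 mm wide; open, the fingers measure 114 mm over their backs; the gripper's body (76 mm by 85 mm) begins 54 mm behind the grasp point. The pads swing forward as they close: fully open they stand 13 mm farther back than shut.
Start: joints at [-1.482, 0.426, 0.074, 1.606, -0.034, 1.111, -0.067], TCP at [0.159, 0.656, 0.242] pointing down, gripper open.
Joint ranges: [-2.85, 2.85], [-0.5, 2.14], [-1.23, 1.37], [0.21, 2.46], [-1.02, 4.16], [0.16, 2.05], [-2.73, 2.73]. Speed limits (rad/s): [1.89, 1.89, 2.39, 2.39, 3.01, 3.01, 3.01].

### API

Orientations are given as a rotation vector (axis times angle).
In Python, from workcell import ctrl gives the robot as it stands.
- The arm moves only by the tool play_rows, never from a script. Its argument "increments" is a list of rows, each a list of 3 entries, a list of its own where there are three numbers: the turn, a rotation vector about the tool's x, y, z in degrees, then the shift along the tool's x, y, z in cm, then the opening, from -1 (shut) to 1 (fully open). A call has 1 to 20 rows; each row is the pose to reach, as a shift and turn from the pose commanded when the call began, along the tool's axes at that moment; what a row does not reach only later rows make up. A row lasts 1/8 s, in which the tool goes at most 62.5 mm and 10.7 degrees, less where a joint would pass 70% of its speed; a pose out of reach is approached as far as the arm can. A call with a gripper value outside its range is refused whole. The fingers move at their own pace and stop on an object; the grip force is fixed at half the most. Time passes only in rows, so rows that repeat a pose let the fingers close. It gives the time, the measured TCP pose, the force, the opening and the grip force at its end, in the units of the state.
- ctrl.get_obs(): the state, without advancing time (a new reading comes with each control period).
- ctrl.snapshot(name): name is "scene" or "side" or "wrist"; returns a dict with "color" (400x640x3 uint8, red, green, blue), "z_map" (400x640 float32, m along the optical axis (not along the pixel's ray), 0 where there is no reading), "vfov" (degrees; the focal length in pixels is half the picture's height over the tangent of half this angle, whatever the lens; pixels are square), "cx", "cy" (the principal point, pixels), "world_from_camera" (4x4, takes a point from camera to world coordinates). Camera axes: x right, y down, z forward; pixel columns grow to the right and rows downward; lengths in m; the calibration is good to about 2 mm. A picture is of the moment at which its call begins.
- ctrl.hand_in(): hands the job in; it is judged then, once.
Trained networks look in a picture, given as the dict that the camera call returned (one of the last four; its "shot" number tells which), for a name from the list of things; names that differ only in an ending like _2 or _b are one class to them, and where a whole thing is asked for, a point or a joint stands for the part that bears it (a point fixed in the world has none). Each returns a list of dicts, best first, with "confidence" (0 to 1); they miss things now and then, are a little off and sometimes report something else, mostly with a low value. They report only what shows in the picture. A call takes as long as a camera call. They do not tell look-alikes from the thing itself.
- ctrl.recognise(picture, target): "point" ([x, y, z] in m, in world coordinates, good to about 4 mm: the middle of the surface that is visible of it).
- ctrl.masks_of(picture, target): "pixels" (400x640 bool, what is visible of it).
- ctrl.tip_of(picture, target): "point" ([x, y, z] in m, in world coordinates, good to about 4 mm: a listed point, or the origin of a listed thing).
The state is a dict: "time_s": time; "q": joint angles; "qvel": joint speeds; "effort": joint torques, N m; "tcp_pos": TCP position; "tcp_rot": TCP orientation; "force": force on the tool from outside, world axes, zero at the start; "ft_torque": the same for the moment, N m; "finger_gap": finger opening in m; "finger_force": force on a finger pad.
Only numpy, scipy, OpenCV 4.12 (cv2) and the standard library are available. Lean on these libraries where they do the work, as an engineer would, in place of code of your own. Each camera call takes 0.05 s, during which the arm holds its last target. There are 200 camera calls.

## Working session

There is one attempt and no reset: what is moved stays moved. The work goes in short steps, Python scripts to look and compute and a tool call to move; the robot and the scene stay as the last step left them, time stands still between calls to the robot, and variables do not carry over. Pictures are saved under pics/ and viewed, at most 10 in all, crops included, and the job is handed in when it is done.

Besides the shell and the picture viewer there is one more tool, called after "Emit:" as name(argument=value, ...) on one line, values as JSON. play_rows: Moves the arm, as the interface text tells. Its arguments: {"type":"object","properties":{"increments":{"type":"array","items":{"type":"array"}}},"required":["increments"]}

```bash
mkdir -p pics; cat > h.py <<'E'
import numpy as np, cv2
from workcell import ctrl
def save(p,n): cv2.imwrite('pics/'+n,p['color'][:,:,::-1])
def cloud(p):
    z=p['z_map']; f=200/np.tan(np.radians(p['vfov'])/2)
    v,u=np.mgrid[:400,:640]
    P=np.stack([(u-p['cx'])/f*z,(v-p['cy'])/f*z,z],-1)
    T=np.array(p['world_from_camera']); W=P@T[:3,:3].T+T[:3,3]; W[z==0]=np.nan
    return W
E
cat > a.py <<'E'
from h import *
o=ctrl.get_obs(); print({k:np.round(v,3) for k,v in o.items()})
ims=[]
for c in ['scene','side']:
    p=ctrl.snapshot(c); save(p,c+'0.png'); np.savez(c+'.npz',**{k:v for k,v in p.items()})
    for t in ['container','dispenser','scale','screwdriver','hex_key','brush','pump','valve']:
        print(c,t,[(np.round(d['point'],3).tolist(),round(d['confidence'],2)) for d in ctrl.recognise(p,t)][:3])
    for t in ['container','chute_lip','gate_bumper','scale_pan','dispenser']:
        print(c,'tip',t,[(np.round(d['point'],3).tolist(),round(d['confidence'],2)) for d in ctrl.tip_of(p,t)][:3])
E
python3 a.py
```

```text
{'time_s': np.float64(0.0), 'q': array([-1.482,  0.427,  0.074,  1.607, -0.034,  1.111, -0.067]), 'qvel': array([ 0.001,  0.   ,  0.001, -0.001, -0.   , -0.002,  0.   ]), 'effort': array([ 1.0000e-03, -9.4984e+01,  3.7610e+00, -4.6351e+01,  1.9000e-02,
        1.0000e-02,  0.0000e+00]), 'tcp_pos': array([0.159, 0.656, 0.242]), 'tcp_rot': array([-3.730e-01, -3.119e+00,  2.000e-03]), 'force': array([-0.097,  0.095, -0.926]), 'ft_torque': array([-0.007, -0.055,  0.022]), 'finger_force': np.float64(0.0), 'finger_gap': np.float64(0.085)}
scene container [([0.48, -0.147, 0.032], 0.79), ([0.539, -0.311, 0.027], 0.57), ([0.32, 0.11, 0.036], 0.56)]
scene dispenser [([0.73, -0.012, 0.158], 0.87)]
scene scale [([0.501, 0.256, 0.041], 0.69), ([0.735, -0.015, 0.161], 0.28)]
scene screwdriver [([0.431, 0.015, 0.019], 0.6)]
scene hex_key []
scene brush [([0.673, -0.334, 0.007], 0.98), ([0.639, 0.007, 0.214], 0.23)]
scene pump [([0.748, -0.259, 0.027], 0.88)]
scene valve [([0.739, 0.21, 0.041], 0.58)]
scene tip container [([0.54, -0.31, -0.004], 0.97), ([0.477, -0.145, -0.002], 0.64), ([0.322, 0.109
[... 426 characters left out ...]
022, 0.18], 0.74), ([0.51, 0.25, 0.035], 0.19)]
side scale [([0.508, 0.246, 0.038], 0.87)]
side screwdriver [([0.43, 0.019, 0.022], 0.53)]
side hex_key []
side brush [([0.673, -0.339, 0.007], 0.83), ([0.507, 0.248, 0.035], 0.65)]
side pump [([0.746, -0.263, 0.038], 0.92), ([0.435, 0.017, 0.023], 0.22)]
side valve [([0.734, 0.209, 0.035], 0.57), ([0.747, -0.262, 0.037], 0.46)]
side tip container [([0.474, -0.146, -0.001], 0.88), ([0.538, -0.305, -0.0], 0.83), ([0.321, 0.114, -0.002], 0.75)]
side tip chute_lip [([0.623, 0.011, 0.181], 0.7)]
side tip gate_bumper [([0.589, 0.015, 0.104], 0.56)]
side tip scale_pan [([0.533, 0.281, 0.059], 0.78)]
side tip dispenser [([0.735, -0.001, 0.001], 0.66)]
```

```bash
cat > b.py <<'E'
from h import *
a=[cv2.imread(f'pics/{c}0.png') for c in ['scene','side']]
cv2.imwrite('pics/both.png',cv2.resize(np.vstack(a),(480,600),interpolation=cv2.INTER_AREA))
for c in ['scene','side']:
    p=dict(np.load(c+'.npz')); W=cloud(p)
    for (x,y) in [(.476,-.146),(.539,-.308),(.321,.112)]:
        d=np.hypot(W[...,0]-x,W[...,1]-y)
        m=(d<.085)&(W[...,2]>.012)&(W[...,2]<.1)
        r=m&(W[...,2]>.062)
        print(c,x,y,m.sum(),p['color'][m].mean(0).round(),'rim',r.sum(),np.nanpercentile(W[m][:,2],[50,99]).round(3))
        if r.sum()>20: print(cv2.minAreaRect(W[r][:,:2].astype(np.float32)*1000), cv2.minAreaRect(W[m][:,:2].astype(np.float32)*1000))
    m=(np.hypot(W[...,0]-.533,W[...,1]-.28)<.06)&(abs(W[...,2]-.06)<.004)
    q=W[m]; print('pan',m.sum(),cv2.minEnclosingCircle(q[:,:2].astype(np.float32)*1000),np.median(q[:,2]))
    m=(W[...,0]<.9)&(W[...,0]>.55)&(abs(W[...,1])<.06)&(W[...,2]>.012)
    q=W[m]; 
    for z0,z1 in [(.09,.12),(.16,.20),(.20,.24),(.24,.29)]:
        s=q[(q[:,2]>z0)&(q[:,2]<z1)]; print(z0,len(s),np.percentile(s,[1,50,99],axis=0).round(3).tolist() if len(s) else '')
E
python3 b.py
```

```text
scene 0.476 -0.146 1835 [ 40.  74. 146.] rim 298 [0.034 0.068]
((477.2468566894531, -146.8908233642578), (71.66834259033203, 119.29817199707031), 9.70290756225586) ((477.2468566894531, -146.8908233642578), (71.66834259033203, 119.29817199707031), 9.70290756225586)
scene 0.539 -0.308 2115 [75. 59. 47.] rim 340 [0.032 0.068]
((538.67138671875, -311.6571350097656), (70.8750228881836, 119.42066192626953), 71.31482696533203) ((538.5847778320312, -311.568359375), (70.961181640625, 119.47169494628906), 71.14093017578125)
scene 0.321 0.112 1661 [ 21.  59. 128.] rim 250 [0.038 0.067]
((321.11212158203125, 109.68087768554688), (73.79167938232422, 119.67071533203125), 46.49995040893555) ((321.0268249511719, 109.76183319091797), (73.79167938232422, 120.28404235839844), 46.49995040893555)
pan 465 ((535.2216796875, 275.6692199707031), 48.76659393310547) 0.05805753240194245
0.09 641 [[0.584, -0.058, 0.09], [0.773, -0.016, 0.105], [0.895, 0.046, 0.119]]
0.16 782 [[0.611, -0.035, 0.16], [0.757, -0.016, 0.183], [0.895, 0.028, 0.2]]
0.2 1075 [[0.617, -0.035, 0.2], [0.698, -0.013, 0.221], [0.895, 0.027,
[... 577 characters left out ...]
118.77581787109375), 70.98271942138672)
side 0.321 0.112 1001 [ 41.  61. 111.] rim 186 [0.045 0.072]
((319.2046203613281, 111.42825317382812), (75.87718200683594, 121.556640625), 47.21561050415039) ((318.4134521484375, 112.18089294433594), (76.0904769897461, 126.32786560058594), 47.31283950805664)
pan 271 ((529.7689208984375, 279.3951721191406), 50.595977783203125) 0.060663612331024463
0.09 438 [[0.583, -0.058, 0.091], [0.856, -0.023, 0.106], [0.898, 0.05, 0.12]]
0.16 631 [[0.609, -0.033, 0.161], [0.751, -0.02, 0.184], [0.897, 0.028, 0.2]]
0.2 838 [[0.615, -0.033, 0.2], [0.734, -0.016, 0.221], [0.897, 0.03, 0.239]]
0.24 960 [[0.667, -0.034, 0.24], [0.746, -0.02, 0.263], [0.897, 0.03, 0.289]]
```

View pics/scene0.png

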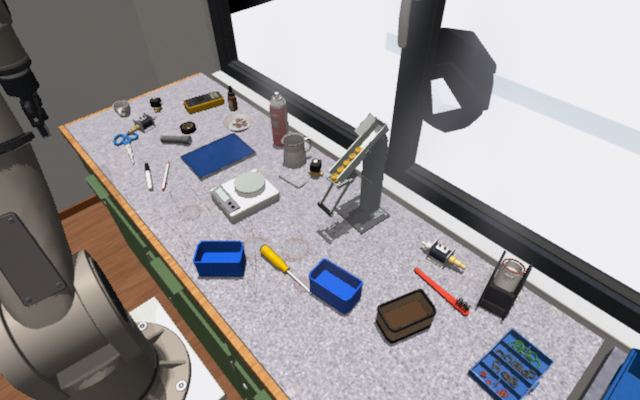

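View pics/side0.png

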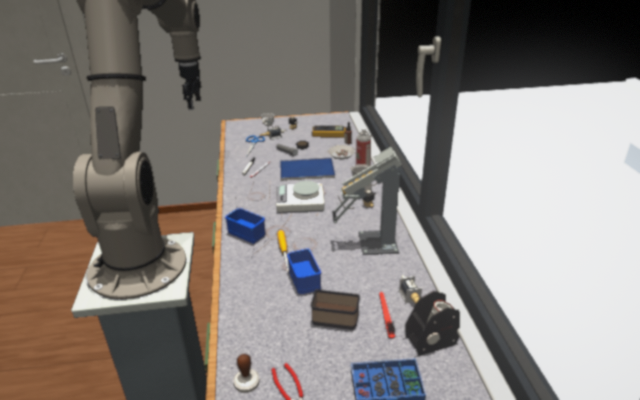

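The container is the dark brown tub at scene pixel (406,316), about (0.538, -0.310). The blue tubs at (220,258) and (335,286) are decoys. The chute's low end is near (330,195) and the pan near (250,185). Next I'll work out the moves.

```bash
cat > mv.py <<'E'
import sys
from h import *
from scipy.spatial.transform import Rotation as R
# args: x,y,z,yaw(world angle of tool y, deg)[,back-tilt deg] ... printed as rows relative to the measured pose
def tgt(yaw,tilt=0):
    a=np.radians(yaw); y=np.array([np.cos(a),np.sin(a),0]); z=np.array([0,0,-1.]); x=np.cross(y,z)
    return R.from_matrix(np.stack([x,y,z],1))*R.from_euler('y',tilt,degrees=True)
def rows(*ws):
    o=ctrl.get_obs(); p=np.array(o['tcp_pos']); r=R.from_rotvec(o['tcp_rot'])
    print('t',o['time_s'],'tcp',p.round(4),'F',np.round(o['force'],1),'gap',round(float(o['finger_gap']),4)); M=r.as_matrix(); print('y ang',np.degrees(np.arctan2(M[1,1],M[0,1])).round(1),'z',M[:,2].round(3))
    for w in ws:
        print(w,(r.inv()*tgt(*w[3:])).as_rotvec(degrees=True).round(1).tolist(),(r.inv().apply(np.array(w[:3])-p)*100).round(2).tolist())
if __name__=='__main__': rows(*[tuple(map(float,a.split(','))) for a in sys.argv[1:]])
E
python3 mv.py .42,.40,.24,76.3 .46,0,.24,76 .49,-.29,.24,71.1
python3 - <<'E'
from h import *
# dispenser yaw: chute side walls + bumper from cloud
for c in ['scene','side']:
    W=cloud(dict(np.load(c+'.npz')))
    q=W[(W[...,0]>.575)&(W[...,0]<.62)&(abs(W[...,1])<.07)&(W[...,2]>.095)&(W[...,2]<.118)]
    r=cv2.minAreaRect(q[:,:2].astype(np.float32)*1000); print('bumper',len(q),r,q.mean(0).round(3), np.degrees(np.arctan2(*np.linalg.svd(q[:,:2]-q[:,:2].mean(0))[2][0][::-1])))
    q=W[(W[...,0]>.62)&(W[...,0]<.8)&(abs(W[...,1])<.05)&(W[...,2]>.19)]
    q=q[q[:,2]>.185+.02+.6*(q[:,0]-.625)]
    print('chute',len(q),cv2.minAreaRect(q[:,:2].astype(np.float32)*1000))
    s=dict(np.load(c+'.npz')); m=(abs(W[...,2]-.037)<.004)&(np.hypot(W[...,0]-.51,W[...,1]-.26)<.13)
    print('scale',cv2.minAreaRect(W[m][:,:2].astype(np.float32)*1000))
E
```

```text
t 1.4 tcp [0.159  0.656  0.2423] F [-0.1 -0.3  0.6] gap 0.085
y ang 76.4 z [-0. -0. -1.]
(0.42, 0.4, 0.24, 76.3) [-0.0, -0.0, 0.1] [-31.4, -18.73, 0.23]
(0.46, 0.0, 0.24, 76.0) [-0.0, -0.0, 0.4] [-44.71, -56.66, 0.23]
(0.49, -0.29, 0.24, 71.1) [-0.0, -0.0, 5.3] [-54.45, -84.14, 0.23]
bumper 113 ((592.8472290039062, 7.229572296142578), (62.23506164550781, 20.604736328125), 80.40660095214844) [0.59  0.006 0.108] -95.81087507531203
chute 802 ((693.338134765625, -0.7917098999023438), (61.978511810302734, 150.05264282226562), 84.40238189697266)
scale ((511.02569580078125, 277.2063293457031), (138.57020568847656, 160.93936157226562), 84.42759704589844)
bumper 62 ((592.3331298828125, 9.991453170776367), (60.0693473815918, 19.868499755859375), 84.36620330810547) [0.59  0.008 0.111] -97.27671746928775
chute 763 ((694.14111328125, 3.5790367126464844), (67.21047973632812, 151.11517333984375), 82.58683776855469)
scale ((508.692626953125, 277.27728271484375), (144.11410522460938, 163.47555541992188), 84.36373901367188)
```

Emit:
play_rows(increments=[[[0, 0, 0], [-31.4, -18.7, 0], 1], [[0, 0, 0], [-31.4, -18.7, 0], 1], [[0, 0, 0], [-31.4, -18.7, 0], 1], [[0, 0, 0], [-31.4, -18.7, 0], 1], [[0, 0, 0], [-31.4, -18.7, 0], 1], [[0, 0, 0], [-31.4, -18.7, 0], 1], [[0, 0, 0], [-44.7, -56.7, 0], 1], [[0, 0, 0], [-44.7, -56.7, 0], 1], [[0, 0, 0], [-44.7, -56.7, 0], 1], [[0, 0, 0], [-44.7, -56.7, 0], 1], [[0, 0, 0], [-44.7, -56.7, 0], 1], [[0, 0, 0], [-44.7, -56.7, 0], 1], [[0, 0, 0], [-44.7, -56.7, 0], 1], [[0, 0, 5.3], [-54.5, -84.1, 0], 1], [[0, 0, 5.3], [-54.5, -84.1, 0], 1], [[0, 0, 5.3], [-54.5, -84.1, 0], 1], [[0, 0, 5.3], [-54.5, -84.1, 0], 1], [[0, 0, 5.3], [-54.5, -84.1, 0], 1], [[0, 0, 5.3], [-54.5, -84.1, 0], 1], [[0, 0, 5.3], [-54.5, -84.1, 0], 1]])

```text
time_s: 3.9
tcp_pos: [0.4905, -0.2893, 0.2422]
tcp_rot: [-0.516, -3.098, -0.0]
force: [-0.5, 0.5, 0.5]
finger_gap: 0.0853
finger_force: 0.0
```

```bash
python3 - <<'E'
from h import *
p=ctrl.snapshot('wrist'); save(p,'w1.png'); W=cloud(p)
m=(np.hypot(W[...,0]-.538,W[...,1]+.31)<.085)&(W[...,2]>.055)&(W[...,2]<.085)
print(m.sum(),cv2.minAreaRect(W[m][:,:2].astype(np.float32)*1000),np.median(W[m][:,2]))
print([d['point'] for d in ctrl.tip_of(p,'container')])
E
python3 mv.py .500,-.297,.12,71.1 .500,-.297,.032,71.1
```

```text
1391 ((539.9559326171875, -308.84771728515625), (69.70167541503906, 119.31967163085938), 70.75455474853516) 0.06691328344820402
[[0.5421, -0.3095, -0.0002], [0.4802, -0.1439, -0.0018]]
t 4.0 tcp [ 0.4908 -0.2885  0.2423] F [1.  0.7 0.1] gap 0.0856
y ang 71.2 z [ 0.     0.001 -1.   ]
(0.5, -0.297, 0.12, 71.1) [0.0, -0.0, 0.1] [-1.15, -0.51, 12.23]
(0.5, -0.297, 0.032, 71.1) [0.0, -0.0, 0.1] [-1.15, -0.51, 21.03]
```

View pics/w1.png

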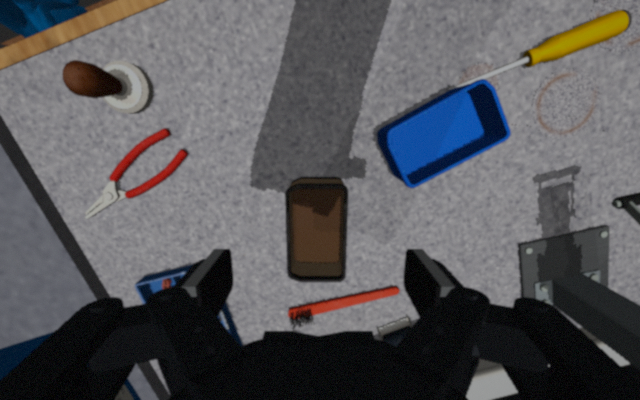

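The wrist view shows the brown tub at (317,230), long axis along the tool's x, between the jaws. Descending and gripping at its near end.

Emit:
play_rows(increments=[[[0, 0, 0.2], [-1.2, -0.4, 6], 1], [[0, 0, 0.2], [-1.2, -0.4, 12], 1], [[0, 0, 0.2], [-1.2, -0.4, 15], 1], [[0, 0, 0.2], [-1.2, -0.4, 18], 1], [[0, 0, 0.2], [-1.2, -0.4, 20.8], 1], [[0, 0, 0.2], [-1.2, -0.4, 20.8], 1], [[0, 0, 0.2], [-1.2, -0.4, 20.8], 0.3], [[0, 0, 0.2], [-1.2, -0.4, 20.8], -0.2], [[0, 0, 0.2], [-1.2, -0.4, 20.8], -1], [[0, 0, 0.2], [-1.2, -0.4, 20.8], -1], [[0, 0, 0.2], [-1.2, -0.4, 20.8], -1], [[0, 0, 0.2], [-1.2, -0.4, 20.8], -1], [[0, 0, 0.2], [-1.2, -0.4, 20.8], -1]])

```text
time_s: 5.62
tcp_pos: [0.5014, -0.2974, 0.0358]
tcp_rot: [0.521, 3.096, 0.0]
force: [-1.7, 2.7, 10.5]
finger_gap: 0.0684
finger_force: 68.6
```

Emit:
play_rows(increments=[[[0, 0, 0], [0, 0, -1], -1], [[0, 0, 0], [0, 0, -3], -1], [[0, 0, 0], [0, 0, -7], -1], [[0, 0, 0], [0, 0, -11], -1], [[0, 0, 0], [0, 0, -13], -1], [[0, 0, 0], [0, 0, -13], -1], [[0, 0, 0], [0, 0, -13], -1]])

```text
time_s: 6.5
tcp_pos: [0.5002, -0.2969, 0.1634]
tcp_rot: [-0.521, -3.097, -0.001]
force: [-0.2, -0.1, -1.8]
finger_gap: 0.0686
finger_force: 68.3
```

```bash
cat > inhand.py <<'E'
from h import *
import sys
o=ctrl.get_obs(); t=o['tcp_pos']
for c in sys.argv[1:]:
    p=ctrl.snapshot(c); save(p,c+'_%.1f.png'%o['time_s']); W=cloud(p)
    d=ctrl.tip_of(p,'container'); print(c,[(np.round(x['point'],3).tolist(),round(x['confidence'],2)) for x in d])
    m=(abs(W[...,2]-t[2]-.0325)<.012)&(np.hypot(W[...,0]-t[0],W[...,1]-t[1])<.13)
    # rim brown pixels only in front of tcp
    for x in ctrl.masks_of(p,'container'):
        k=m&x['pixels']
        if k.sum()>100:
            q=W[k]; A=np.c_[q[:,:2],np.ones(len(q))]; 
            print(x['confidence'],k.sum(),cv2.minAreaRect(q[:,:2].astype(np.float32)*1000),'z',np.percentile(q[:,2],[5,50,95]).round(4))
E
python3 inhand.py wrist scene side
python3 mv.py .46,-.2,.17,76 .45,.02,.17,84.2 .45,.02,.102,84.2
```

```text
wrist [([0.538, -0.31, 0.127], 0.83), ([0.478, -0.143, 0.001], 0.68)]
0.67 4622 ((503.35125732421875, -296.6390380859375), (70.96784210205078, 46.22355270385742), 72.49556732177734) z [0.1869 0.1942 0.1958]
scene [([0.477, -0.145, -0.001], 0.9), ([0.536, -0.313, 0.124], 0.8), ([0.323, 0.109, -0.004], 0.79)]
0.97 338 ((536.4822387695312, -313.80059814453125), (68.15614318847656, 119.30846405029297), 71.08589935302734) z [0.1852 0.192  0.1951]
side [([0.476, -0.144, -0.002], 0.78), ([0.32, 0.116, -0.002], 0.68), ([0.535, -0.308, 0.128], 0.64)]
0.75 338 ((548.474853515625, -315.7027893066406), (75.42688751220703, 91.79045104980469), 71.56002807617188) z [0.1847 0.1912 0.1968]
t 6.95 tcp [ 0.5005 -0.2975  0.1641] F [-0.   0.3 -1.5] gap 0.0684
y ang 70.9 z [-0. -0. -1.]
(0.46, -0.2, 0.17, 76.0) [-0.0, -0.0, -5.1] [7.02, 7.88, -0.59]
(0.45, 0.02, 0.17, 84.2) [-0.0, -0.0, -13.3] [15.18, 28.34, -0.59]
(0.45, 0.02, 0.102, 84.2) [-0.0, -0.0, -13.3] [15.17, 28.34, 6.21]
```

```bash
python3 mv.py .455,-.15,.165,78 .455,.028,.165,84.3 .455,.028,.105,84.3
```

```text
t 6.95 tcp [ 0.5005 -0.2975  0.1641] F [-0.   0.3 -1.5] gap 0.0684
y ang 70.9 z [-0. -0. -1.]
(0.455, -0.15, 0.165, 78.0) [-0.0, -0.0, -7.1] [9.13, 12.44, -0.09]
(0.455, 0.028, 0.165, 84.3) [-0.0, -0.0, -13.4] [14.97, 29.26, -0.09]
(0.455, 0.028, 0.105, 84.3) [-0.0, -0.0, -13.4] [14.96, 29.26, 5.91]
```

Emit:
play_rows(increments=[[[0, 0, -2], [3, 4, 0], -1], [[0, 0, -5], [6, 8, 0], -1], [[0, 0, -7], [9.1, 12.4, 0], -1], [[0, 0, -9], [11, 17, 0], -1], [[0, 0, -11], [13, 22, 0], -1], [[0, 0, -13], [14.5, 27, 0], -1], [[0, 0, -13.4], [15, 29.3, 0], -1], [[0, 0, -13.4], [15, 29.3, 2], -1], [[0, 0, -13.4], [15, 29.3, 4], -1], [[0, 0, -13.4], [15, 29.3, 5.9], -1], [[0, 0, -13.4], [15, 29.3, 5.9], -1], [[0, 0, -13.4], [15, 29.3, 5.9], -1]])

```text
time_s: 8.45
tcp_pos: [0.4552, 0.0284, 0.1059]
tcp_rot: [0.158, 3.137, 0.0]
force: [-0.6, 0.2, -1.4]
finger_gap: 0.0686
finger_force: 68.6
```

```bash
python3 inhand.py wrist scene
python3 - <<'E'
from h import *
for c in ['scene','wrist','side']:
    p=ctrl.snapshot(c); W=cloud(p)
    for t in ['chute_lip','gate_bumper','dispenser']:
        print(c,t,[(np.round(d['point'],3).tolist(),round(d['confidence'],2)) for d in ctrl.tip_of(p,t)][:2])
    # chute walls top: points in the chute above floor line
    for lo,hi in [(.63,.65),(.65,.67),(.67,.69),(.69,.72)]:
        q=W[(W[...,0]>lo)&(W[...,0]<hi)&(abs(W[...,1])<.06)]
        fl=.185+.625*(q[:,0]-.625)
        q=q[(q[:,2]>fl-.01)&(q[:,2]<fl+.05)]
        if len(q)>10: print(c,lo,len(q),np.percentile(q[:,1],[2,98]).round(4))
E
python3 mv.py .47,.026,.105,84.3 .535,.02,.105,84.3
```

```text
wrist [([0.321, 0.116, -0.0], 0.97), ([0.493, 0.023, 0.069], 0.94), ([0.48, -0.143, -0.0], 0.71)]
0.64 4608 ((458.300048828125, 29.601715087890625), (70.98945617675781, 45.794403076171875), 86.24360656738281) z [0.1295 0.1367 0.1383]
scene [([0.494, 0.024, 0.066], 0.79), ([0.322, 0.108, -0.004], 0.6), ([0.476, -0.145, -0.002], 0.59), ([0.514, 0.283, 0.004], 0.55)]
0.77 254 ((494.6536865234375, 20.241329193115234), (70.6384048461914, 119.96233367919922), 86.2528305053711) z [0.1277 0.1338 0.1373]
scene chute_lip [([0.625, 0.006, 0.185], 0.78), ([0.75, 0.221, 0.004], 0.42)]
scene gate_bumper [([0.595, 0.012, 0.107], 0.86)]
scene dispenser [([0.732, 0.001, 0.001], 0.61)]
scene 0.63 187 [-0.0193  0.0214]
scene 0.65 203 [-0.0175  0.0199]
scene 0.67 179 [-0.0191  0.0182]
scene 0.69 305 [-0.0268  0.0253]
wrist chute_lip []
wrist gate_bumper []
wrist dispenser []
side chute_lip [([0.621, 0.009, 0.18], 0.98), ([0.673, 0.256, 0.0], 0.61)]
side gate_bumper [([0.592, 0.014, 0.105], 0.55)]
side dispenser [([0.734, -0.002, -0.001], 0.93), ([0.494, 0.028, 0.069], 0.53)]
side 0.63 143 [-0.0194  0.0268]
side 0.65 139 [-0.0183  0.0266]
side 0.67 120 [-0.0188  0.0235]
side 0.69 235 [-0.0257  0.0279]
t 9.35 tcp [0.4548 0.0285 0.1053] F [-0.2 -0.7 -2.1] gap 0.0682
y ang 84.3 z [-0. -0. -1.]
(0.47, 0.026, 0.105, 84.3) [-0.0, -0.0, -0.0] [-1.53, -0.1, 0.03]
(0.535, 0.02, 0.105, 84.3) [-0.0, -0.0, -0.0] [-8.06, -0.05, 0.03]
```

```bash
ls pics; python3 -c "
import cv2,glob
f=sorted(glob.glob('pics/scene_*'))[-1];a=cv2.imread(f)[100:300,200:500]
cv2.imwrite('pics/c1.png',cv2.resize(a,(780,520)))"
```

```text
both.png
scene0.png
scene_6.5.png
scene_8.4.png
side0.png
side_6.5.png
w1.png
wrist_6.5.png
wrist_8.4.png
```

View pics/c1.png

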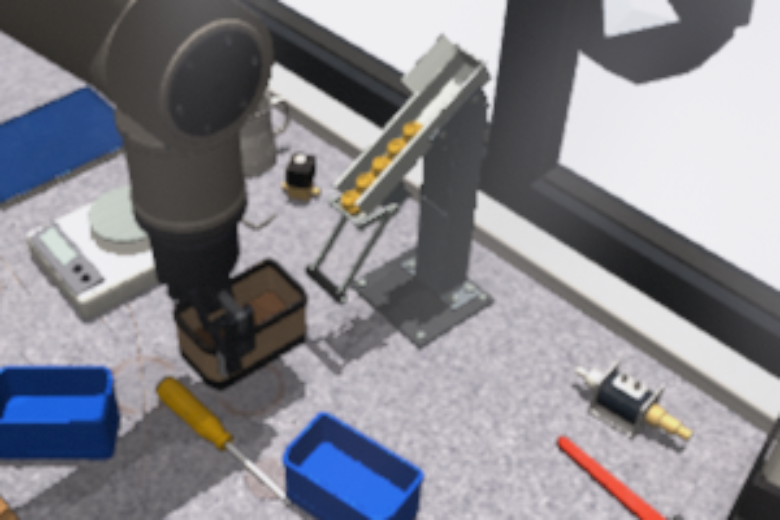

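The tub is held level at crop (242,320), in line with the chute. Its far end is just short of the bumper at (325,280), and the five plugs sit in the chute. Pushing now.

Emit:
play_rows(increments=[[[0, 0, 0], [-1.5, -0.3, 0], -1], [[0, 0, 0], [-3, -0.3, 0], -1], [[0, 0, 0], [-5.2, -0.3, 0], -1], [[0, 0, 0], [-7.4, -0.3, 0], -1], [[0, 0, 0], [-8.1, -0.3, 0], -1], [[0, 0, 0], [-8.1, -0.3, 0], -1], [[0, 0, 0], [-8.1, -0.3, 0], -1], [[0, 0, 0], [-8.1, -0.3, 0], -1], [[0, 0, 0], [-8.1, -0.3, 0], -1], [[0, 0, 0], [-8.1, -0.3, 0], -1], [[0, 0, 0], [-8.1, -0.3, 0], -1], [[0, 0, 0], [-8.1, -0.3, 0], -1], [[0, 0, 0], [-8.1, -0.3, 0], -1], [[0, 0, 0], [-8.1, -0.3, 0], -1], [[0, 0, 0], [-8.1, -0.3, 0], -1], [[0, 0, 0], [-8.1, -0.3, 0], -1]])

```text
time_s: 11.35
tcp_pos: [0.5352, 0.0175, 0.1053]
tcp_rot: [0.157, 3.138, -0.0]
force: [-4.2, 0.5, -3.9]
finger_gap: 0.0681
finger_force: 75.7
```

```bash
python3 - <<'E'
from h import *
p=ctrl.snapshot('scene'); q=ctrl.snapshot('side'); w=ctrl.snapshot('wrist')
a=cv2.resize(p['color'][120:270,250:450],(560,420))[:,:,::-1]
b=cv2.resize(w['color'],(288,180))[:,:,::-1]
cv2.imwrite('pics/c2.png',np.hstack([a,cv2.resize(w['color'][100:400,220:420],(240,420))[:,:,::-1]]))
for n,i in [('scene',p),('wrist',w),('side',q)]:
  print(n,[(np.round(d['point'],3).tolist(),round(d['confidence'],2)) for d in ctrl.recognise(i,'plug1')])
E
```

```text
scene []
wrist [([0.533, 0.016, 0.127], 0.97), ([0.553, 0.01, 0.123], 0.8), ([0.563, 0.025, 0.1], 0.66), ([0.436, 0.034, 0.03], 0.27)]
side []
```

View pics/c2.png

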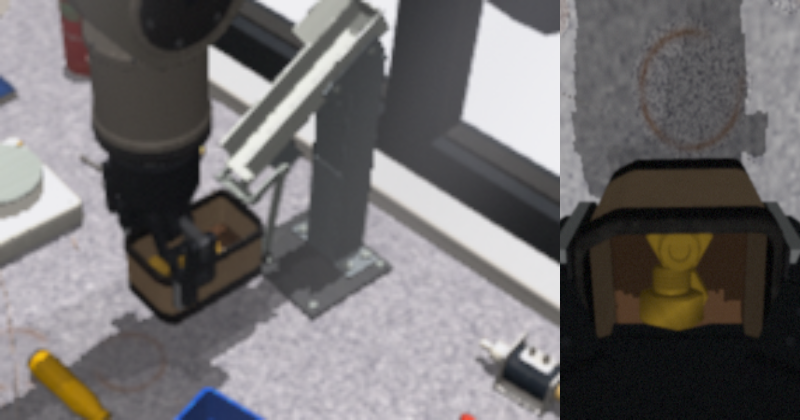

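The chute is empty, the plugs lie in the tub, and the load on the wrist rose by about 1.5 N. Backing away gently so the gate shuts.

Emit:
play_rows(increments=[[[0, 0, 0], [1, 0, 0], -1], [[0, 0, 0], [3, 0, 0], -1], [[0, 0, 0], [5, 0, 0], -1], [[0, 0, 0], [7, 0, 0], -1], [[0, 0, 0], [8.5, 0, 0], -1], [[0, 0, 0], [8.5, 0, -1.5], -1], [[0, 0, 0], [8.5, 0, -3.5], -1], [[0, 0, 0], [8.5, 0, -5], -1], [[0, 0, 0], [8.5, 0, -5], -1], [[0, 0, 0], [8.5, 0, -5], -1]])

```text
time_s: 12.9
tcp_pos: [0.4505, 0.026, 0.1551]
tcp_rot: [-0.157, -3.138, 0.0]
force: [-0.5, 0.5, -3.3]
finger_gap: 0.0681
finger_force: 76.1
```

```bash
python3 inhand.py wrist scene; python3 mv.py .455,.14,.155,84.3 .493,.282,.155,84.3
python3 - <<'E'
from h import *
for c in ['scene','side']:
    p=ctrl.snapshot(c)
    print([(np.round(d['point'],3).tolist(),round(d['confidence'],2)) for t in ['gate_bumper','scale_pan','plug1'] for d in ctrl.tip_of(p,t)])
E
```

```text
wrist [([0.487, 0.021, 0.12], 0.92), ([0.321, 0.115, -0.001], 0.68), ([0.481, -0.146, -0.001], 0.63)]
0.72 4577 ((453.0000915527344, 27.15721893310547), (71.04049682617188, 44.46977233886719), 84.14865112304688) z [0.1786 0.1858 0.1874]
scene [([0.324, 0.11, -0.001], 0.89), ([0.477, -0.146, -0.002], 0.8), ([0.492, 0.02, 0.116], 0.72)]
0.89 301 ((488.1361389160156, 4.914390563964844), (100.91358947753906, 120.10395050048828), 84.94447326660156) z [0.1765 0.1823 0.1861]
t 13.2 tcp [0.4504 0.0258 0.155 ] F [-0.6 -0.5 -4.2] gap 0.0681
y ang 84.3 z [-0.001 -0.    -1.   ]
(0.455, 0.14, 0.155, 84.3) [-0.0, -0.0, -0.0] [0.68, 11.4, -0.01]
(0.493, 0.282, 0.155, 84.3) [-0.0, -0.0, -0.0] [-1.68, 25.91, -0.02]
[([0.591, 0.012, 0.108], 0.72), ([0.533, 0.279, 0.06], 0.72), ([0.502, 0.024, 0.152], 0.42), ([0.45, 0.026, 0.165], 0.39)]
[([0.589, 0.015, 0.109], 0.69), ([0.535, 0.286, 0.056], 0.64)]
```

Emit:
play_rows(increments=[[[0, 0, 0], [0, 1.5, 0], -1], [[0, 0, 0], [0, 5, 0], -1], [[0, 0, 0], [0, 9, 0], -1], [[0, 0, 0], [0, 13, 0], -1], [[0, 0, 0], [-0.4, 17, 0], -1], [[0, 0, 0], [-0.8, 21, 0], -1], [[0, 0, 0], [-1.3, 24, 0], -1], [[0, 0, 0], [-1.7, 25.5, 0], -1], [[0, 0, 0], [-1.8, 26, 0], -1], [[0, 0, 0], [-1.8, 26, 0], -1], [[0, 0, 0], [-1.8, 26, 0], -1]])

```text
time_s: 14.98
tcp_pos: [0.4944, 0.2818, 0.1554]
tcp_rot: [-0.159, -3.137, 0.0]
force: [-0.1, -0.4, -4.0]
finger_gap: 0.068
finger_force: 75.9
```

```bash
python3 inhand.py scene side; python3 mv.py .494,.2825,.1,84.3
python3 - <<'E'
from h import *
for c in ['scene','side']:
    p=ctrl.snapshot(c); W=cloud(p)
    m=(abs(W[...,2]-.037)<.005)&(np.hypot(W[...,0]-.51,W[...,1]-.277)<.13)
    print(c,[(np.round(d['point'],3).tolist(),round(d['confidence'],2)) for d in ctrl.tip_of(p,'scale_pan')])
E
```

```text
scene [([0.476, -0.145, -0.002], 0.86), ([0.625, 0.008, 0.184], 0.69), ([0.322, 0.107, 0.0], 0.67)]
0.81 234 ((533.0560302734375, 261.0281066894531), (101.45484161376953, 120.05504608154297), 86.8123550415039) z [0.1768 0.1827 0.1863]
side [([0.323, 0.114, -0.0], 0.86), ([0.476, -0.143, -0.002], 0.78), ([0.534, 0.282, 0.12], 0.64)]
0.83 188 ((547.3897705078125, 275.34521484375), (84.92296600341797, 86.91845703125), 84.3558120727539) z [0.1769 0.1832 0.1898]
t 15.275 tcp [0.4944 0.2826 0.1554] F [ 0.  -0.5 -3.6] gap 0.0681
y ang 84.3 z [-0.  0. -1.]
(0.494, 0.2825, 0.1, 84.3) [0.0, -0.0, -0.0] [0.04, -0.02, 5.54]
scene [([0.534, 0.28, 0.058], 0.75)]
side [([0.534, 0.285, 0.056], 0.95)]
```

Emit:
play_rows(increments=[[[0, 0, 0], [0, 0, 1.5], -1], [[0, 0, 0], [0, 0, 3], -1], [[0, 0, 0], [0, 0, 4.2], -1], [[0, 0, 0], [0, 0, 5], -1], [[0, 0, 0], [0, 0, 5.4], -1], [[0, 0, 0], [0, 0, 5.7], -1], [[0, 0, 0], [0, 0, 5.7], -1], [[0, 0, 0], [0, 0, 5.7], -1]])

```text
time_s: 16.48
tcp_pos: [0.4946, 0.283, 0.0986]
tcp_rot: [0.157, 3.137, 0.001]
force: [0.1, 0.7, -4.2]
finger_gap: 0.0683
finger_force: 76.0
```

Emit:
play_rows(increments=[[[0, 0, 0], [0, 0, 0.1], -1], [[0, 0, 0], [0, 0, 0.2], -1], [[0, 0, 0], [0, 0, 0.25], -1], [[0, 0, 0], [0, 0, 0.25], -1], [[0, 0, 0], [0, 0, 0.25], -1]])

```text
time_s: 17.1
tcp_pos: [0.4944, 0.2829, 0.0959]
tcp_rot: [-0.157, -3.138, -0.0]
force: [-2.0, -0.9, -0.1]
finger_gap: 0.068
finger_force: 76.5
```

Emit:
play_rows(increments=[[[0, 0, 0], [0, 0, 0.02], -1], [[0, 0, 0], [0, 0, 0.02], 0.4], [[0, 0, 0], [0, 0, 0.02], 0.7], [[0, 0, 0], [0, 0, 0.02], 1], [[0, 0, 0], [0, 0, 0.02], 1], [[0, 0, 0], [0, 0, 0.02], 1], [[0, 0, 0], [0, 0, 0.02], 1], [[0, 0, 0], [0, 0, 0.02], 1]])

```text
time_s: 18.1
tcp_pos: [0.4944, 0.2828, 0.0956]
tcp_rot: [-0.157, -3.138, 0.0]
force: [0.3, 0.6, 0.7]
finger_gap: 0.0856
finger_force: 0.0
```

Emit:
play_rows(increments=[[[0, 0, 0], [0, 0, -1], 1], [[0, 0, 0], [0, 0, -3], 1], [[0, 0, 0], [0, 0, -7], 1], [[0, 0, 0], [0, 0, -12], 1], [[0, 0, 0], [0, 0, -17], 1], [[0, 0, 0], [0, 0, -17], 1], [[0, 0, 0], [0, 0, -17], 1]])

```text
time_s: 18.98
tcp_pos: [0.4942, 0.2828, 0.2659]
tcp_rot: [0.157, 3.138, 0.001]
force: [0.3, 0.8, -0.9]
finger_gap: 0.0855
finger_force: 0.0
```

```bash
python3 - <<'E'
from h import *
for c in ['wrist','scene','side']:
    p=ctrl.snapshot(c); save(p,c+'_end.png'); W=cloud(p)
    print(c,[(np.round(d['point'],3).tolist(),round(d['confidence'],2)) for t in ['container','gate_bumper'] for d in ctrl.tip_of(p,t)])
    m=(np.hypot(W[...,0]-.533,W[...,1]-.279)<.085)&(W[...,2]>.118)&(W[...,2]<.14)
    q=W[m]; print(m.sum(),cv2.minAreaRect(q[:,:2].astype(np.float32)*1000),np.percentile(q[:,2],[5,50,95]).round(4))
    print(np.round(np.linalg.lstsq(np.c_[q[:,:2]-q[:,:2].mean(0),np.ones(len(q))],q[:,2],rcond=None)[0],3))
a=cv2.imread('pics/wrist_end.png'); b=cv2.imread('pics/scene_end.png')
cv2.imwrite('pics/e.png',np.hstack([cv2.resize(a[100:350,220:420],(320,400)),cv2.resize(b[100:300,180:400],(440,400))]))
E
```

```text
wrist [([0.534, 0.277, 0.063], 0.97), ([0.319, 0.115, -0.001], 0.77), ([0.592, 0.008, 0.102], 0.71), ([0.435, -0.004, -0.001], 0.61)]
1802 ((534.586669921875, 279.1722717285156), (69.86415100097656, 118.88565063476562), 85.03990173339844) [0.1191 0.1269 0.1283]
[-0.003  0.     0.126]
scene [([0.477, -0.144, -0.004], 0.85), ([0.536, 0.278, 0.056], 0.83), ([0.322, 0.109, -0.001], 0.55), ([0.595, 0.01, 0.104], 0.9)]
268 ((532.8331298828125, 273.89801025390625), (72.26280212402344, 119.05668640136719), 85.51678466796875) [0.1187 0.1235 0.1273]
[ 0.003 -0.003  0.123]
side [([0.321, 0.115, -0.0], 0.89), ([0.536, 0.281, 0.062], 0.86), ([0.532, 0.283, 0.056], 0.15), ([0.591, 0.014, 0.105], 0.52), ([0.433, -0.009, -0.003], 0.33)]
236 ((532.1361083984375, 277.2230529785156), (86.1318130493164, 116.0639419555664), 84.26363372802734) [0.1189 0.1241 0.13  ]
[ 0.011 -0.011  0.124]
```

View pics/e.png

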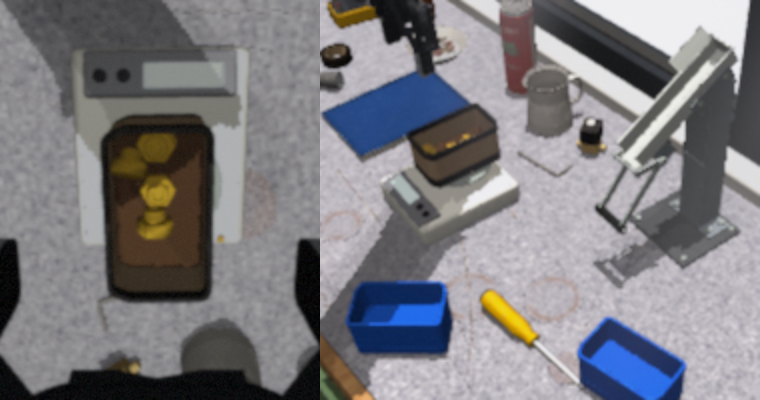

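The tub stands upright, centred on the pan within about 2 mm, with brass plugs inside. I can make out four in the wrist view; the fifth is probably hidden under them. The chute is empty, the gate is shut, and the bystanders look undisturbed. Handing in.

```bash
python3 -c "
from workcell import ctrl
print(ctrl.hand_in())"
```

```text
the job is handed in; nothing more can be done
None
```

I handed the job in with no verdict shown: the container stands released and upright about 2 mm from the pan's middle with the plugs in it (four clearly visible, the fifth inferred from the empty chute and about 1.5 N of added load), and the gate is shut.

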